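Hold the pressing die's spring piston down with the punch

ROBOT

A 6-joint arm with a two-finger parallel gripper is mounted at the origin on the work surface. World frame = base frame: x ahead of the robot, y to its left, z up, the work surface at z = 0. Lengths are in m, angles in rad, forces in N, time in s.
With the tool pointing down it reaches from about 0.35 to 0.875 m from the base axis. Payload 15.5 kg.
Tool frame: the origin (TCP) lies at the very end of the fingers, on their centre line; the grasp point (between the pads) lies 19 mm behind it; z points along the fingers, x is the direction in which the jaws open and shut, and the axes are right-handed (so a half turn about z gives the same grasp; the last joint's range is limited). The gripper opens to 85 mm and grips with 20 to 120 N. Pads are 22 mm wide; open, the fingers measure 114 mm over their backs; the gripper's body (76 mm by 85 mm) begins 54 mm behind the grasp point. The pads swing forward as they close: fully open they stand 13 mm farther back than shut.
Start: joints at [1.071, 0.494, 1.345, -0, 1.302, -0.096], TCP at [0.246, 0.574, 0.231] pointing down, gripper open.
Joint ranges: [-2.91, 2.91], [-0.82, 2.16], [0.22, 2.67], [-1.22, 4.37], [0.12, 2.79], [-3.08, 3.08]. Speed limits (rad/s): [1.89, 1.89, 2.57, 3.01, 3.01, 3.01].

INTERFACE

Orientations are given as a unit quaternion [x, y, z, w].
In Python, from workcell import arm gives the robot as it stands.
- The arm moves only by the tool arm_command, never from a script. Its argument "steps" is a list of rows, each a list of 7 numbers: the closure in counts, from 0 (fully open) to 255 (shut), then the shift along the tool's x, y, z in mm, then the turn, a rotation vector about the tool's x, y, z in units of 8 degrees (1.0 is 8 degrees). In form: [[grip, tx, ty, tz, wx, wy, wz], ...]. A call has 1 to 12 rows; each row is the pose to reach, as a shift and turn from the pose commanded when the call began, along the tool's axes at that moment; what a row does not reach only later rows make up. A row lasts 1/10 s, in which the tool goes at most 50 mm and 8.59 degrees, less where a joint would pass 70% of its speed; a pose out of reach is approached as far as the arm can. A call with a gripper value outside its range is refused whole. The fingers move at their own pace and stop on an object; "force" is the grip in N (left out, the last holds). Time passes only in rows, so rows that repeat a pose let the fingers close. It gives the time, the measured TCP pose, the force and the opening at its end, in the units of the state.
- arm.get_obs(): the state, without advancing time (a new reading comes with each control period).
- arm.camera(name): name is "side" or "top"; returns (picture, depth): 400x640x3 uint8, blue, green, red; 400x640 float32, m along the optical axis (not along the pixel's ray), 0 where there is no reading.
- arm.get_calibration(name): a dict with "vertical_fov" (degrees; the focal length in pixels is half the picture's height over the tangent of half this angle, whatever the lens; pixels are square), "cx", "cy" (the principal point, pixels), "R" (3x3) and "t" (3): a world point X has camera coordinates R X + t. Camera axes: x right, y down, z forward; pixel columns grow to the right and rows downward; lengths in m; the calibration is good to about 2 mm. A picture is of the moment at which its call begins. get_calibration takes no time and is no camera call.
- arm.close_job(): hands the job in, once; it reports no verdict.
The state is a dict: "clock": time; "qpos": joint angles; "qd": joint speeds; "joint_torque": joint torques, N m; "tcp_pos": TCP position; "tcp_rot": TCP orientation; "contact_force": force on the tool from outside, world axes, zero at the start; "ft_torque": the same for the moment, N m; "width": finger opening in m.
Only numpy, scipy, OpenCV 4.12 (cv2) and the standard library are available. Lean on these libraries where they do the work, as an engineer would, in place of code of your own. Each camera call takes 0.05 s, during which the arm holds its last target.

TASK

Pull the red-capped steel punch up out of the wooden rack, put its lower end through the brass funnel into the black pressing die, and push the spring-loaded piston inside down by 10 mm, which is when the red ring on the punch's shaft is level with the funnel's rim. Hold it steadily there for three seconds, never driving the piston down to its bottom stop (20 mm), and finish with the gripper still holding the punch and keeping the piston pressed: do not let go at the end. Leave the other punches in the rack and everything else on the bench where it stands.

Things in the scene. Friction and masses are not known exactly. Their poses are not given: they have to be found in the camera images.
- punch_grip (a point): Centre of the grip of the red-capped punch, which starts upright in any one of the rack's three holes. Grip: dark cylinder, 24 mm in diameter, 70 mm long (35 mm up and down from here), its top 8 mm the red cap. Below it a bright shaft, 14 mm in diameter, 100 mm long, with a red ring 6 mm wide whose middle is 50 mm above the lower end. 0.25 kg. z runs up along the punch.
- punch_tip (a point): Centre of the lower end of the red-capped punch's shaft, 135 mm below the centre of its grip; z up along the punch.
- rack: Wooden block fixed to the bench, left or right of the die, 70 (x) x 240 (y) x 55 (z) mm, origin at the centre of its underside. Three upright holes 16.5 mm wide, 45 mm deep, at y = -80, 0 and 80 mm, a punch in each; their tops 180 mm above the bench, their grips from 110 mm up. Grip with the fingers on either side of the row (closing along the rack's x).
- die_mouth (a point): Centre of the upper rim of the die's brass funnel, 105 mm above the bench; z up. The die: black cylinder, 64 mm in diameter, on a blue plate 130 x 130 x 15 mm fixed to the bench. The funnel, 48 mm wide outside, narrows over 15 mm of height from 41 mm to the upright bore, 19 mm in diameter. The unpressed piston's top lies 40 mm below this point.
- piston (a joint): Travel of the spring-loaded brass piston in the die's bore, in m: 0 released (top), grows as it is pressed down, bottom stop at 0.020. It takes about 3 N to start it and 0.85 N more per mm: about 12 N at 10 mm. It springs back when let go.
- punch: The red-capped punch as a whole; origin at the centre of its lower end, z up along it.
- blue_punch: steel punch like the red one (same sizes, standing upright in the rack) but with a blue cap and ring; leave it in the rack. Origin at the centre of its lower end.
- yellow_punch: steel punch like the red one (same sizes, standing upright in the rack) but with a yellow cap and ring; leave it in the rack. Origin at the centre of its lower end.
- beaker: Loose glass beaker, 70 mm wide, 95 mm high, to the left; a bystander. Origin under its centre.
- jar: Loose white jar with blue cap, 60 mm wide, 85 mm high, to the left; a bystander. Origin under its centre.
- red_funnel: Loose red plastic funnel standing mouth down, 110 mm wide, 125 mm high, to the right; a bystander. Origin under its centre.
- sleeve: Loose steel sleeve, 60 mm wide, 50 mm high, at the far edge; a bystander. Origin under its centre.
- steel_case: Loose metal case 80 x 140 x 45 mm at the far edge; a bystander. Origin under its centre.
- piston_top (a point): Centre of the top face of the brass piston (17.4 mm in diameter) that the punch presses; z up.
There are look-alikes about, which are no part of the job. Several things look just like the part that bears die_mouth: the one meant starts farthest from the robot's base.

How it is judged:
By the outcome, as a careful person would: the job done as asked, in the order asked, and still so for the second after the job is handed in, while the arm keeps its last pose, push and grip.
It also fails if it takes over 54 s, if anything falls off the work surface, if the arm or the gripper's body presses on something with over 40 N, if the wrist force passes 120 N, or if a joint passes its speed limit or range.

## Working session

There is one attempt and no reset: what is moved stays moved. The work goes in short steps, Python scripts to look and compute and a tool call to move; the robot and the scene stay as the last step left them, time stands still between calls to the robot, and variables do not carry over. Pictures are saved under pics/ and viewed, and the job is handed in when it is done.

Besides the shell and the picture viewer there is one more tool, called after "Call:" as name(argument=value, ...), one argument or row to a line, values as JSON. arm_command: Moves the arm, as the interface text tells. Its arguments: {"type":"object","properties":{"steps":{"type":"array","items":{"type":"array","items":{"type":"number"}}},"force":{"type":"number"}},"required":["steps"]}

```bash
mkdir -p pics; cat > h.py <<'E'
import numpy as np,cv2
from workcell import arm
def cam(n):
    im,d=arm.camera(n); return np.array(im),np.array(d)
def K(n):
    c=arm.get_calibration(n); f=200/np.tan(np.radians(c['vertical_fov'])/2)
    return f,c['cx'],c['cy'],np.array(c['R']),np.array(c['t'])
def pts(n,u,v,d):
    f,cx,cy,R,t=K(n); u,v,d=map(np.asarray,(u,v,d))
    C=np.stack([(u-cx)/f*d,(v-cy)/f*d,d],-1); return (C-t)@R
def ray(n,u,v,z):
    f,cx,cy,R,t=K(n); o=-R.T@t; r=R.T@np.array([(u-cx)/f,(v-cy)/f,1]); return o+r*(z-o[2])/r[2]
def proj(n,X):
    f,cx,cy,R,t=K(n); c=R@np.asarray(X)+t; return c[0]/c[2]*f+cx,c[1]/c[2]*f+cy
E
python3 - <<'E'
from h import *
for n in('top','side'):
    im,d=cam(n); cv2.imwrite(f'pics/{n}0.png',im); np.save(f'{n}0.npy',d); c=K(n); print(n,c[0:3],-c[3].T@c[4],c[3].round(3).tolist())
o=arm.get_obs(); print(o)
E
```

```text
top (np.float64(432.86382178522643), 328.59751800472634, 195.50947226924333) [0.25124314 0.00940247 1.43880212] [[-0.031, -1.0, -0.002], [-0.978, 0.031, -0.204], [0.204, -0.004, -0.979]]
side (np.float64(491.4320457243056), 324.1279940927749, 203.46465808568993) [0.3515504  1.34174763 0.86837791] [[-0.992, -0.123, -0.011], [-0.051, 0.486, -0.872], [0.112, -0.865, -0.489]]
{'clock': 0.1, 'qpos': array([ 1.07052898e+00,  4.94121933e-01,  1.34605173e+00,  3.10656326e-05,
        1.30249111e+00, -9.54791401e-02]), 'qd': array([ 0.00074351, -0.00139924, -0.00083213,  0.00166524, -0.00160134,
       -0.00052565]), 'joint_torque': array([ 1.54956713e-03, -8.83602405e+01, -3.84565544e+01, -2.44392013e-04,
        5.17431952e-03,  7.34850892e-05]), 'tcp_pos': array([0.24596609, 0.57422754, 0.23076523]), 'tcp_rot': array([ 8.34814732e-01,  5.50530722e-01, -4.80622908e-04,  2.37882978e-04]), 'contact_force': array([-0.60172406, -0.76376998,  0.17254962]), 'ft_torque': array([-0.00122687,  0.02471133, -0.01278596]), 'width': 0.08526289547625522}
```

```bash
ls; pwd
```

```text
h.py
pics
side0.npy
top0.npy
.
```

View pics/top0.png

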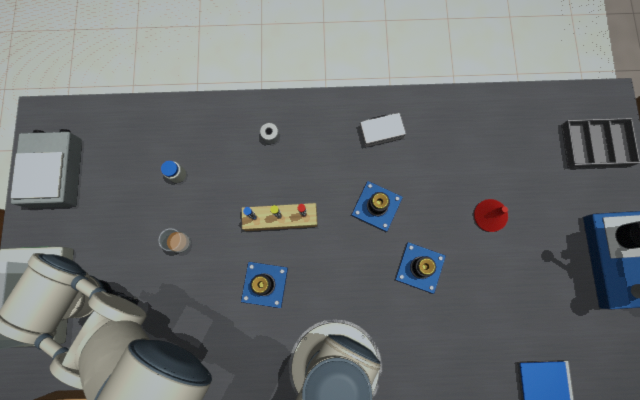

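View pics/side0.png

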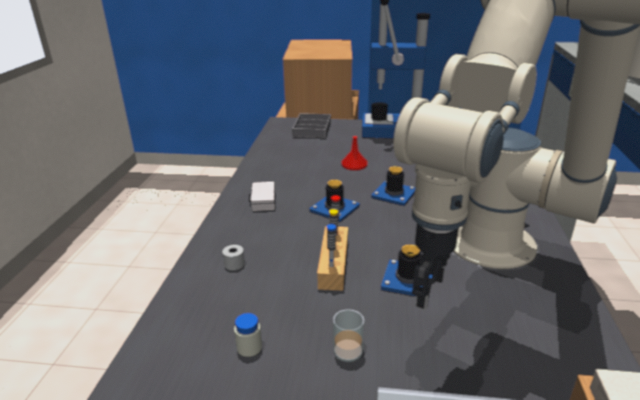

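The top view shows the rack at (280,216) with the red cap at about (301,208). There are three dies, at (379,202), (425,266) and (261,284), and the first looks farthest from the base. Next I'll measure it.

```bash
python3 - <<'E'
from h import *
for n in('top','side'):
    im=cv2.imread(f'pics/{n}0.png'); d=np.load(f'{n}0.npy'); hsv=cv2.cvtColor(im,cv2.COLOR_BGR2HSV)
    H,S,V=[hsv[...,i].astype(int) for i in range(3)]
    M={'red':((H<6)|(H>174))&(S>150)&(V>80),'brass':(H>14)&(H<28)&(S>120)&(V>60),'wood':(H>10)&(H<28)&(S>60)&(V>120),'blue':(H>100)&(H<125)&(S>150)&(V>60),'yel':(H>24)&(H<34)&(S>170)&(V>100)}
    for k,m in M.items():
        nn,l,s,c=cv2.connectedComponentsWithStats(m.astype(np.uint8))
        for i in range(1,nn):
            if s[i,4]>=15:
                v,u=np.nonzero(l==i); P=pts(n,u,v,d[v,u])
                if k=='brass' or P[:,2].mean()>-.05: print(n,k,s[i].tolist(),c[i].round(1),'med',np.median(P,0).round(3),'zmax',P[:,2].max().round(3))
    if n=='top': cv2.imwrite('pics/top0z.png',cv2.resize(im[170:300,230:450],None,fx=3.6,fy=3.6,interpolation=cv2.INTER_CUBIC))
    else: cv2.imwrite('pics/side0z.png',cv2.resize(im[160:300,300:430],None,fx=4.2,fy=4.2,interpolation=cv2.INTER_CUBIC))
E
```

```text
top red [475, 199, 33, 33, 831] [490.6 215.1] med [ 0.458 -0.521  0.035] zmax 1.439
top red [298, 204, 7, 8, 45] [301.2 207.7] med [0.479 0.086 0.182] zmax 0.188
top brass [373, 194, 15, 14, 142] [379.9 200.2] med [ 0.512 -0.159  0.099] zmax 0.109
top brass [167, 232, 10, 17, 51] [170.  239.3] med [0.416 0.525 0.034] zmax 0.041
top brass [419, 259, 15, 16, 173] [426.1 266. ] med [ 0.302 -0.29   0.1  ] zmax 1.439
top brass [252, 276, 16, 17, 191] [259.3 284.2] med [0.263 0.225 0.099] zmax 1.439
top brass [60, 398, 25, 2, 28] [ 71.4 398.2] med [-0.039  0.758  0.116] zmax 1.439
top wood [373, 193, 15, 15, 129] [380.1 200. ] med [ 0.512 -0.159  0.1  ] zmax 0.109
top wood [242, 203, 75, 26, 1143] [280.1 216.2] med [0.473 0.157 0.055] zmax 1.439
top wood [167, 232, 13, 19, 161] [173.5 240.5] med [0.41  0.51  0.034] zmax 1.439
top wood [419, 259, 16, 15, 153] [426.9 265.9] med [ 0.302 -0.291  0.101] zmax 1.439
top wood [252, 277, 16, 15, 151] [259.4 284. ] med [0.263 0.223 0.101] zmax 1.439
top wood [65, 399, 22, 1, 22] [ 75.5 399. ] med [-0.041  0.741  0.12 ] zmax 0.123
top blue [161, 161,
[... 2814 characters left out ...]
0.671 -2.026  0.134] zmax 0.868
side blue [363, 122, 31, 15, 353] [377.1 130.5] med [ 0.382 -0.847  0.039] zmax 0.868
side blue [373, 183, 41, 22, 340] [393.3 194.5] med [ 0.306 -0.253  0.015] zmax 0.044
side blue [311, 198, 17, 19, 150] [320.9 207.9] med [ 0.555 -0.127  0.015] zmax 0.868
side blue [339, 199, 20, 21, 170] [347.3 208.3] med [ 0.465 -0.144  0.016] zmax 0.112
side blue [328, 224, 8, 7, 48] [331.4 226.9] med [0.475 0.249 0.181] zmax 0.868
side blue [382, 262, 31, 32, 447] [395.2 280.9] med [0.302 0.26  0.015] zmax 0.068
side blue [235, 313, 23, 21, 357] [246.2 322.7] med [0.641 0.526 0.085] zmax 0.868
side yel [330, 209, 8, 6, 39] [333.3 211.5] med [0.479 0.169 0.182] zmax 0.184
```

View pics/top0z.png

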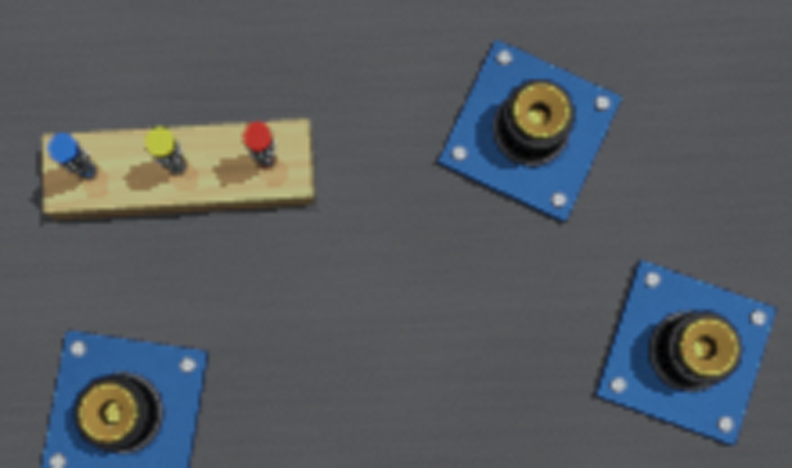

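View pics/side0z.png

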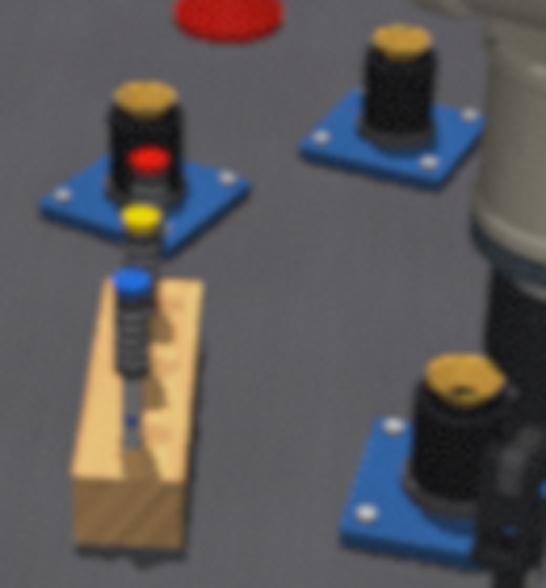

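```bash
cat > m.py <<'E'
from h import *
def run(tag):
  for n in('top','side'):
    im=cv2.imread(f'pics/{n}{tag}.png'); hsv=cv2.cvtColor(im,cv2.COLOR_BGR2HSV)
    H,S,V=[hsv[...,i].astype(int) for i in range(3)]
    u0,v0=proj(n,[.512,-.162,.105])
    m=((H>12)&(H<32)&(S>90)&(V>50)).astype(np.uint8); m[:int(v0-13)]=0;m[int(v0+13):]=0;m[:,:int(u0-13)]=0;m[:,int(u0+13):]=0
    c=max(cv2.findContours(m,0,2)[0],key=cv2.contourArea); h=cv2.convexHull(c)
    e=cv2.fitEllipse(h); x,y,w,hh=cv2.boundingRect(h); bc=(x+(w-1)/2,y+(hh-1)/2)
    print(n,'funnel ell',np.round(e[0],1),np.round(e[1],1),ray(n,*e[0],.105).round(4),'bbox',(w,hh),ray(n,*bc,.105).round(4))
    for k,mm,X in(('red',((H<8)|(H>172))&(S>130)&(V>60),[.479,.086,.18]),('yel',(H>22)&(H<36)&(S>150)&(V>100),[.479,.166,.18]),('blue',(H>100)&(H<125)&(S>140)&(V>60),[.475,.246,.18])):
        u,v=proj(n,X); q=mm.astype(np.uint8); q[:int(v-9)]=0;q[int(v+9):]=0;q[:,:int(u-9)]=0;q[:,int(u+9):]=0
        ys,xs=np.nonzero(q)
        if len(xs): print(n,k,len(xs),ray(n,xs.mean(),ys.mean(),.178).round(4),'bbox',(np.ptp(xs)+1,np.ptp(ys)+1),'topc180',ray(n,(xs.min()+xs.max())/2,(ys.min()+ys.max())/2,.178).round(4))
E
python3 - <<'E'
from m import *
run(0)
n='top'; im=cv2.imread('pics/top0.png');d=np.load('top0.npy')
v,u=np.mgrid[190:240,230:330]; P=pts(n,u.ravel(),v.ravel(),d[190:240,230:330].ravel()); P=P[(abs(P[:,2]-.055)<.006)]
r=cv2.minAreaRect(P[:,:2].astype(np.float32)); print('rack',r, len(P))
n='side';d=np.load('side0.npy')
v,u=np.mgrid[215:300,310:360]; P=pts(n,u.ravel(),v.ravel(),d[215:300,310:360].ravel()); P=P[(abs(P[:,2]-.055)<.004)]
r=cv2.minAreaRect(P[:,:2].astype(np.float32)); print('rack',r, len(P))
E
```

```text
top funnel ell [379.7 200.4] [15.3 15.6] [ 0.5087 -0.156   0.105 ] bbox (16, 16) [ 0.5084 -0.1555  0.105 ]
top red 48 [0.4807 0.0865 0.178 ] bbox (np.int64(7), np.int64(8)) topc180 [0.4806 0.0868 0.178 ]
top yel 45 [0.4782 0.1669 0.178 ] bbox (np.int64(7), np.int64(8)) topc180 [0.4771 0.1667 0.178 ]
top blue 48 [0.4761 0.2457 0.178 ] bbox (np.int64(8), np.int64(8)) topc180 [0.4766 0.245  0.178 ]
side funnel ell [334.2 183.3] [ 9.4 13.8] [ 0.5101 -0.1521  0.105 ] bbox (14, 10) [ 0.509  -0.1511  0.105 ]
side red 69 [0.4824 0.0826 0.178 ] bbox (np.int64(11), np.int64(8)) topc180 [0.483  0.0816 0.178 ]
side yel 47 [0.479  0.1645 0.178 ] bbox (np.int64(8), np.int64(7)) topc180 [0.4784 0.166  0.178 ]
side blue 53 [0.4744 0.2408 0.178 ] bbox (np.int64(12), np.int64(14)) topc180 [0.4719 0.2267 0.178 ]
rack ((0.47869351506233215, 0.1669570356607437), (0.07206714153289795, 0.23913370072841644), 1.6122697591781616) 1267
rack ((0.47845664620399475, 0.16727018356323242), (0.0705130323767662, 0.24861638247966766), 1.8051694631576538) 838
```

```bash
cat > g.py <<'E'
from h import *
from scipy.spatial.transform import Rotation as Ro
def go(p,yawdeg,tilt=None):
    o=arm.get_obs(); R=Ro.from_quat(o['tcp_rot']); 
    c,s=np.cos(np.radians(yawdeg)),np.sin(np.radians(yawdeg))
    T=Ro.from_matrix(np.array([[c,s,0],[s,-c,0],[0,0,-1]]).T)
    d=R.inv().apply(np.array(p)-o['tcp_pos'])*1000
    print('shift mm',d.round(1),'turn units',((R.inv()*T).as_rotvec(degrees=True)/8).round(3),'t',o['clock'],'tcp',o['tcp_pos'].round(4),'F',o['contact_force'].round(1),'w',round(o['width'],4))
E
python3 -c "
from g import *
go([.481,.087,.231],1.66)"
```

```text
shift mm [-3.553e+02  4.079e+02  1.000e-01] turn units [3.000e-03 7.000e-03 8.143e+00] t 0.1 tcp [0.246  0.5742 0.2308] F [-0.6 -0.8  0.2] w 0.0853
```

Call:
arm_command(
  steps=[
    [0,-355.3,407.9,0,0,0,8.143],
    [0,-355.3,407.9,0,0,0,8.143],
    [0,-355.3,407.9,0,0,0,8.143],
    [0,-355.3,407.9,0,0,0,8.143],
    [0,-355.3,407.9,0,0,0,8.143],
    [0,-355.3,407.9,0,0,0,8.143],
    [0,-355.3,407.9,0,0,0,8.143],
    [0,-355.3,407.9,0,0,0,8.143],
    [0,-355.3,407.9,0,0,0,8.143],
    [0,-355.3,407.9,0,0,0,8.143],
    [0,-355.3,407.9,0,0,0,8.143],
    [0,-355.3,407.9,0,0,0,8.143],
  ],
  force=70,
)

```text
clock: 1.3
tcp_pos: [0.483, 0.0833, 0.2311]
tcp_rot: [1.0, 0.012, 0.0, 0.0]
contact_force: [-0.5, 0.4, 0.7]
width: 0.0853
```

```bash
python3 -c "
from g import *
go([.481,.087,.231],1.66)"
```

```text
shift mm [-2.  -3.7  0.1] turn units [ 0.006 -0.005 -0.03 ] t 1.3 tcp [0.483  0.0833 0.2311] F [-0.5  0.4  0.7] w 0.0853
```

Call:
arm_command(
  steps=[
    [0,0,0,0,0,0,0],
    [0,0,0,0,0,0,0],
    [0,0,0,0,0,0,0],
  ],
)

```text
clock: 1.6
tcp_pos: [0.4806, 0.0882, 0.2312]
tcp_rot: [1.0, 0.015, -0.0, -0.0]
contact_force: [-0.1, 0.7, 0.3]
width: 0.0854
```

```bash
python3 - <<'E'
from g import *
go([.481,.087,.231],1.66)
for n in('top','side'):
    im,d=cam(n); cv2.imwrite(f'pics/{n}1.png',im); u,v=map(int,proj(n,[.48,.087,.16])); cv2.imwrite(f'pics/{n}1z.png',cv2.resize(im[v-60:v+60,u-80:u+80],None,fx=5,fy=5,interpolation=2))
E
```

```text
shift mm [0.3 1.2 0.2] turn units [-0.     0.002  0.011] t 1.6 tcp [0.4806 0.0882 0.2312] F [-0.1  0.7  0.3] w 0.0854
```

View pics/side1z.png

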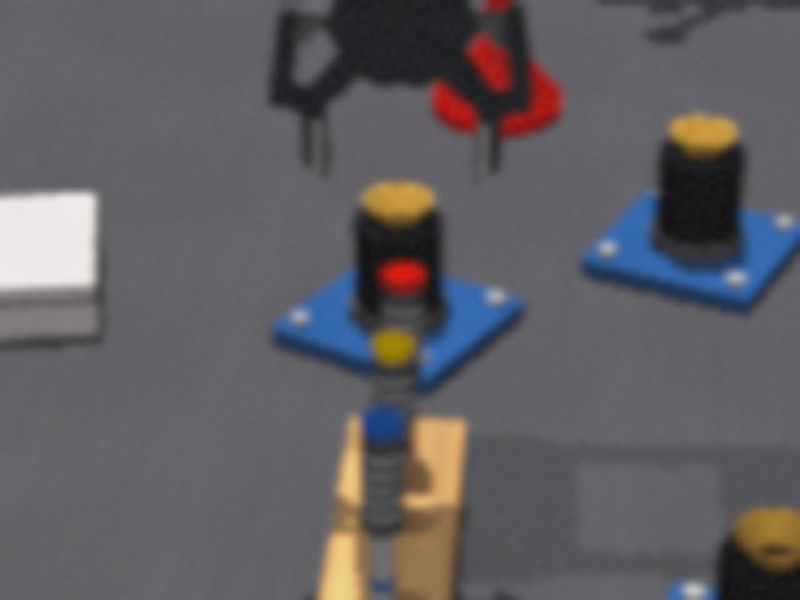

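The side view shows the open fingers straddling the red cap. I'll descend to TCP z ≈ 0.128.

Call:
arm_command(
  steps=[
    [0,0,0,30,0,0,0],
    [0,0,0.5,60,0,0,0],
    [0,0,1,85,0,0,0],
    [0,0,1,98,0,0,0],
    [0,0,1,103,0,0,0],
    [0,0,1,103,0,0,0],
    [0,0,1,103,0,0,0],
    [0,0,1,103,0,0,0],
  ],
  force=90,
)

```text
clock: 2.5
tcp_pos: [0.4817, 0.0864, 0.1291]
tcp_rot: [1.0, 0.015, 0.001, -0.0]
contact_force: [0.4, -0.2, 1.1]
width: 0.0857
```

```bash
python3 - <<'E'
from g import *
go([.481,.087,.128],1.66)
E
```

```text
shift mm [-0.7 -0.6  1.1] turn units [-0.    -0.011  0.002] t 2.5 tcp [0.4817 0.0864 0.1291] F [ 0.4 -0.2  1.1] w 0.0857
```

Call:
arm_command(
  steps=[
    [120,0,0,0,0,0,0],
    [160,0,0,0,0,0,0],
    [175,0,0,0,0,0,0],
    [190,0,0,0,0,0,0],
    [255,0,0,0,0,0,0],
    [255,0,0,0,0,0,0],
    [255,0,0,0,0,0,0],
    [255,0,0,0,0,0,0],
    [255,0,0,0,0,0,0],
    [255,0,0,0,0,0,0],
  ],
  force=90,
)

```text
clock: 3.5
tcp_pos: [0.4811, 0.0863, 0.1286]
tcp_rot: [1.0, 0.015, -0.0, 0.0]
contact_force: [-1.6, 0.6, 8.9]
width: 0.0225
```

```bash
python3 - <<'E'
from g import *
go([.481,.087,.128],1.66)
E
```

```text
shift mm [-0.  -0.7  0.6] turn units [0.    0.001 0.   ] t 3.5 tcp [0.4811 0.0863 0.1286] F [-1.6  0.6  8.9] w 0.0225
```

Call:
arm_command(
  steps=[
    [255,0,0,-5,0,0,0],
    [255,0,0,-15,0,0,0],
    [255,0,0,-30,0,0,0],
    [255,0,0,-50,0,0,0],
    [255,0,0,-75,0,0,0],
    [255,0,0,-100,0,0,0],
    [255,0,0,-120,0,0,0],
    [255,0,0,-135,0,0,0],
    [255,0,0,-140,0,0,0],
    [255,0,0,-140,0,0,0],
    [255,0,0,-140,0,0,0],
  ],
)

```text
clock: 4.6
tcp_pos: [0.4808, 0.0862, 0.2677]
tcp_rot: [1.0, 0.015, -0.0, 0.0]
contact_force: [0.3, -0.1, -2.0]
width: 0.022
```

```bash
python3 - <<'E'
from g import *
go([.509,-.155,.2686],1.66)
for n in('top','side'):
    im,d=cam(n); cv2.imwrite(f'pics/{n}2.png',im); np.save(f'{n}2.npy',d);u,v=map(int,proj(n,[.48,.087,.2])); cv2.imwrite(f'pics/{n}2z.png',cv2.resize(im[v-60:v+60,u-80:u+80],None,fx=5,fy=5,interpolation=2))
E
```

```text
shift mm [ 21.2 241.9  -0.9] turn units [0.    0.007 0.   ] t 4.6 tcp [0.4808 0.0862 0.2677] F [ 0.3 -0.1 -2. ] w 0.022
```

View pics/side2z.png

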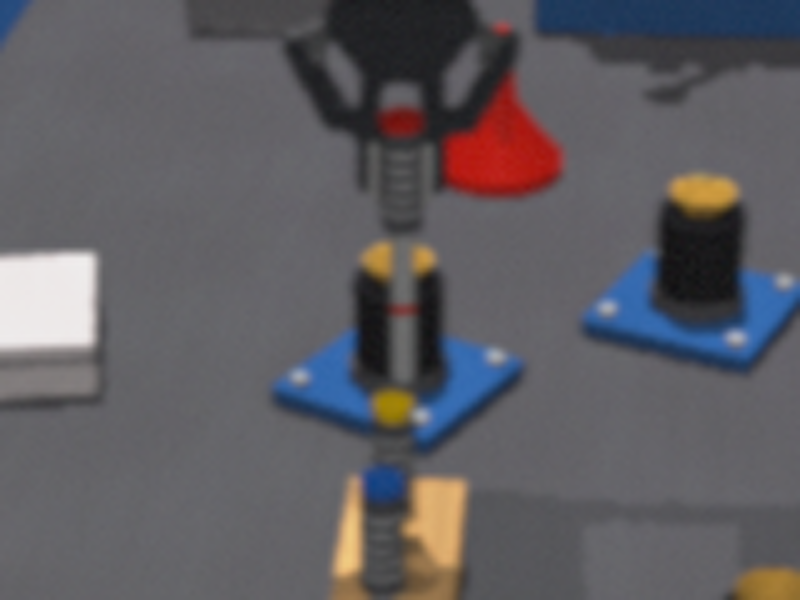

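View pics/top2z.png

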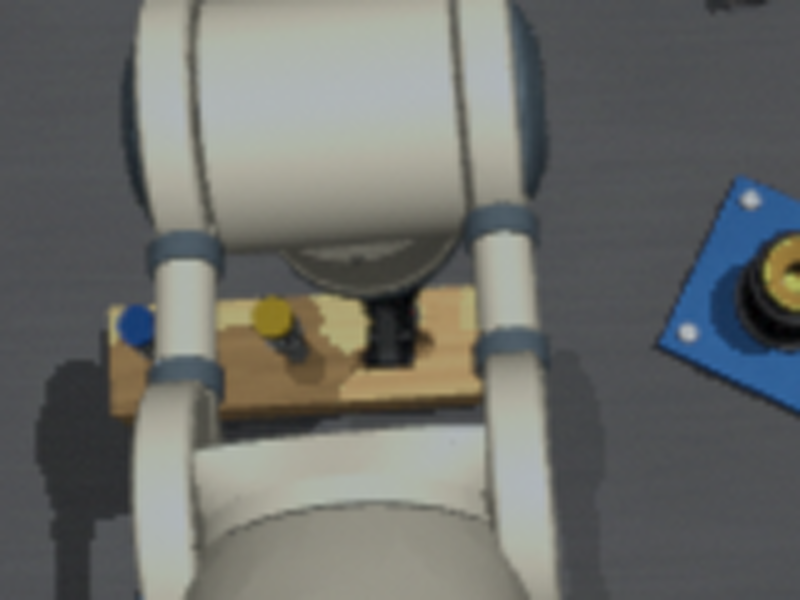

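The punch is out of the rack and looks upright, with the ring and tip visible at zoomed (402,310) and (402,380). I'll measure its tilt and tip from the depth.

```bash
cat > ax.py <<'E'
from h import *
def axis(d,x,y,z0,z1):
    n='side'
    for z in np.arange(z0,z1,.01):
        u,v=proj(n,[x,y,z]); v=int(round(v)); us=np.arange(int(u)-9,int(u)+10)
        P=pts(n,us,np.full(us.shape,v),d[v,us]); k=(abs(P[:,1]-y)<.03)&(abs(P[:,0]-x)<.03)
        if k.sum(): print(round(z,3),k.sum(),'x mid',P[k,0].mean().round(4),'y near',np.sort(P[k,1])[-3:].mean().round(4),'y med',np.median(P[k,1]).round(4),'z',P[k,2].mean().round(3))
E
python3 - <<'E'
from ax import *
axis(np.load('side2.npy'),.481,.0865,.14,.30)
E
```

```text
0.15 2 x mid 0.4804 y near 0.0928 y med 0.0928 z 0.152
0.16 4 x mid 0.4803 y near 0.0948 y med 0.0943 z 0.163
0.17 4 x mid 0.4805 y near 0.0921 y med 0.0919 z 0.172
0.18 4 x mid 0.4805 y near 0.0922 y med 0.0913 z 0.182
0.19 4 x mid 0.4803 y near 0.0944 y med 0.0931 z 0.193
0.2 6 x mid 0.4809 y near 0.092 y med 0.088 z 0.2
0.21 4 x mid 0.4804 y near 0.0928 y med 0.0919 z 0.212
0.22 4 x mid 0.4805 y near 0.0932 y med 0.0926 z 0.221
0.23 5 x mid 0.4822 y near 0.0916 y med 0.0898 z 0.233
0.24 5 x mid 0.4819 y near 0.0962 y med 0.0944 z 0.244
0.25 8 x mid 0.4802 y near 0.0967 y med 0.0954 z 0.255
0.26 8 x mid 0.4799 y near 0.0999 y med 0.0977 z 0.265
0.27 13 x mid 0.4814 y near 0.1005 y med 0.0965 z 0.274
0.28 17 x mid 0.4815 y near 0.1015 y med 0.0947 z 0.283
0.29 18 x mid 0.4801 y near 0.1012 y med 0.0964 z 0.295
```

```bash
python3 - <<'E'
from h import *
for n in('top','side'):
    im=cv2.imread(f'pics/{n}0.png'); hsv=cv2.cvtColor(im,cv2.COLOR_BGR2HSV)
    m=cv2.inRange(hsv,(98,120,40),(128,255,255)); u,v=map(int,proj(n,[.51,-.155,.015])); w=30
    q=np.zeros_like(m); q[v-w:v+w,u-w:u+w]=m[v-w:v+w,u-w:u+w]
    if n=='side': q[:,362:]=0; q[:195]=0
    P=np.vstack([c[:,0] for c in cv2.findContours(q,0,1)[0]]); X=np.array([ray(n,a,b,.015)[:2] for a,b in P])*1000
    print(n,cv2.minAreaRect(cv2.convexHull(X.astype(np.float32))))
d=np.load('side0.npy')
# rim points by depth
for n in('top','side'):
    d=np.load(n+'0.npy'); u0,v0=map(int,proj(n,[.51,-.155,.105])); v,u=np.mgrid[v0-14:v0+14,u0-14:u0+14]
    P=pts(n,u.ravel(),v.ravel(),d[v,u].ravel()); k=abs(P[:,2]-.103)<.006
    print(n,k.sum(),cv2.minEnclosingCircle((P[k,:2]*1000).astype(np.float32)))
E
```

```text
top ((508.4942932128906, -156.21453857421875), (129.61476135253906, 131.42117309570312), 62.77400588989258)
side ((523.9761962890625, -115.17985534667969), (214.2836151123047, 140.63394165039062), 68.86641693115234)
top 105 ((507.59967041015625, -160.23048400878906), 26.533496856689453)
side 57 ((509.0448303222656, -157.8152313232422), 25.96752166748047)
```

Call:
arm_command(
  steps=[
    [255,1,10,0,0,0,0],
    [255,3,35,0,0,0,0],
    [255,6,70,0,0,0,0],
    [255,9,105,0,0,0,0],
    [255,12,140,0,0,0,0],
    [255,15,175,0,0,0,0],
    [255,18,208,0,0,0,0],
    [255,20,231,0,0,0,0],
    [255,21,241,0,0,0,0],
    [255,21,243,0,0,0,0],
    [255,21,243,0,0,0,0],
    [255,21,243,0,0,0,0],
  ],
)

```text
clock: 5.9
tcp_pos: [0.509, -0.1551, 0.2682]
tcp_rot: [1.0, 0.015, -0.0, -0.0]
contact_force: [0.2, 0.3, -2.9]
width: 0.0219
```

```bash
python3 - <<'E'
from g import *
go([.5088,-.156,.2686],1.66)
for n in('top','side'):
    im,d=cam(n); cv2.imwrite(f'pics/{n}3.png',im); np.save(f'{n}3.npy',d);u,v=map(int,proj(n,[.509,-.156,.15])); cv2.imwrite(f'pics/{n}3z.png',cv2.resize(im[v-60:v+60,u-80:u+80],None,fx=5,fy=5,interpolation=2))
from ax import axis
axis(d,.509,-.156,.13,.28)
E
```

```text
shift mm [-0.3  0.9 -0.4] turn units [-0.003  0.002  0.006] t 5.9 tcp [ 0.509  -0.1551  0.2682] F [ 0.2  0.3 -2.9] w 0.0219
0.15 2 x mid 0.5092 y near -0.1535 y med -0.1535 z 0.151
0.16 4 x mid 0.5092 y near -0.1523 y med -0.1532 z 0.163
0.17 4 x mid 0.5088 y near -0.1466 y med -0.1473 z 0.172
0.18 4 x mid 0.5088 y near -0.1489 y med -0.1497 z 0.183
0.19 4 x mid 0.5092 y near -0.1526 y med -0.1538 z 0.192
0.2 4 x mid 0.5087 y near -0.1473 y med -0.1477 z 0.205
0.21 4 x mid 0.5085 y near -0.1453 y med -0.1471 z 0.213
0.22 4 x mid 0.5087 y near -0.1479 y med -0.1511 z 0.223
0.23 4 x mid 0.5088 y near -0.1483 y med -0.1504 z 0.233
0.24 4 x mid 0.5089 y near -0.1501 y med -0.1512 z 0.243
0.25 7 x mid 0.5101 y near -0.1413 y med -0.1484 z 0.256
0.26 6 x mid 0.508 y near -0.1403 y med -0.1424 z 0.264
0.27 11 x mid 0.51 y near -0.1413 y med -0.144 z 0.273
0.28 14 x mid 0.5085 y near -0.1403 y med -0.1441 z 0.284
```

View pics/side3z.png

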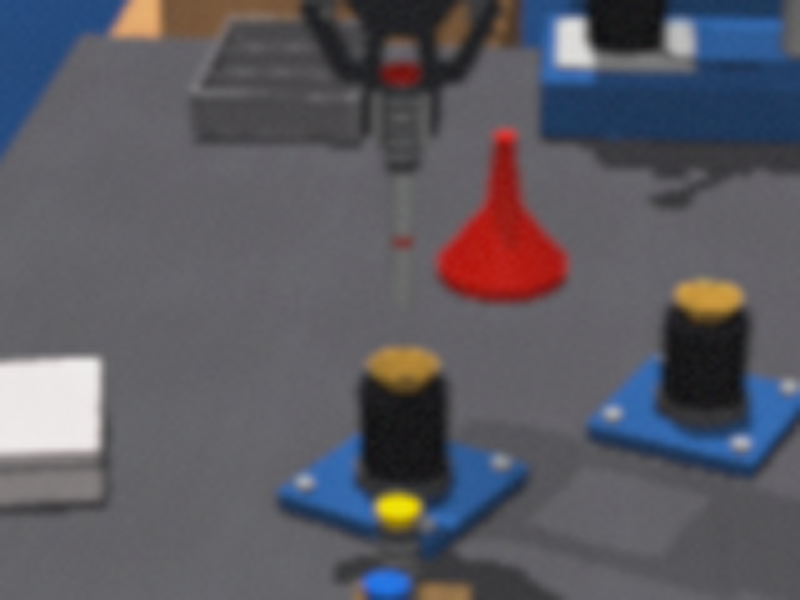

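View pics/top3z.png

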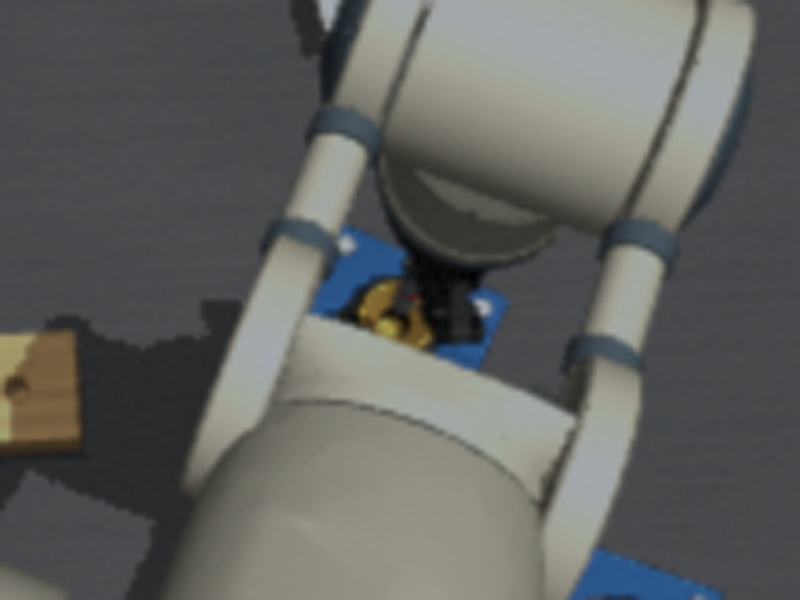

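Call:
arm_command(
  steps=[
    [255,0,0.3,10,0,0,0],
    [255,0,0.5,25,0,0,0],
    [255,0,0.5,38,0,0,0],
    [255,0,0.5,45,0,0,0],
    [255,0,0.5,50,0,0,0],
    [255,0,0.5,52,0,0,0],
    [255,0,0.5,54,0,0,0],
    [255,0,0.5,54,0,0,0],
  ],
)

```text
clock: 6.8
tcp_pos: [0.5093, -0.1565, 0.2144]
tcp_rot: [1.0, 0.015, 0.0, 0.0]
contact_force: [0.5, 0.1, -3.4]
width: 0.0223
```

```bash
python3 - <<'E'
from g import *
go([.5088,-.156,.1836],1.66)
print(arm.get_obs()['ft_torque'])
E
```

```text
shift mm [-0.5 -0.6 30.8] turn units [ 0.001 -0.002  0.   ] t 6.8 tcp [ 0.5093 -0.1565  0.2144] F [ 0.5  0.1 -3.4] w 0.0223
[ 0.02506726 -0.03459224 -0.00244818]
```

Call:
arm_command(
  steps=[
    [255,-0.3,-0.3,2,0,0,0],
    [255,-0.3,-0.3,4,0,0,0],
    [255,-0.3,-0.3,6,0,0,0],
    [255,-0.3,-0.3,8,0,0,0],
    [255,-0.3,-0.3,10,0,0,0],
    [255,-0.3,-0.3,12,0,0,0],
    [255,-0.3,-0.3,12,0,0,0],
  ],
)

```text
clock: 7.5
tcp_pos: [0.5088, -0.1562, 0.202]
tcp_rot: [1.0, 0.015, -0.0, -0.0]
contact_force: [-0.3, 0.5, -3.3]
width: 0.0223
```

```bash
python3 - <<'E'
from g import *
go([.5088,-.156,.1836],1.66)
print(arm.get_obs()['ft_torque'])
E
```

```text
shift mm [ 0.  -0.2 18.4] turn units [-0.001  0.003  0.   ] t 7.5 tcp [ 0.5088 -0.1562  0.202 ] F [-0.3  0.5 -3.3] w 0.0223
[-0.01905696 -0.01784236  0.01906484]
```

Call:
arm_command(
  steps=[
    [255,0,0,3,0,0,0],
    [255,0,0,6,0,0,0],
    [255,0,0,9,0,0,0],
    [255,0,0,12,0,0,0],
    [255,0,0,15,0,0,0],
    [255,0,0,15,0,0,0],
    [255,0,0,15,0,0,0],
  ],
)

```text
clock: 8.2
tcp_pos: [0.5089, -0.1562, 0.1872]
tcp_rot: [1.0, 0.015, -0.0, -0.0]
contact_force: [0.3, -0.0, -2.3]
width: 0.0224
```

Call:
arm_command(
  steps=[
    [255,0,0,1,0,0,0],
    [255,0,0,1,0,0,0],
  ],
)

```text
clock: 8.4
tcp_pos: [0.5089, -0.1563, 0.1863]
tcp_rot: [1.0, 0.014, 0.0, 0.0]
contact_force: [1.3, -0.2, -2.4]
width: 0.0222
```

Call:
arm_command(
  steps=[
    [255,0,0,1,0,0,0],
    [255,0,0,1,0,0,0],
  ],
)

```text
clock: 8.6
tcp_pos: [0.5089, -0.1562, 0.1852]
tcp_rot: [1.0, 0.015, -0.0, -0.0]
contact_force: [-0.5, -0.1, -2.5]
width: 0.022
```

Call:
arm_command(
  steps=[
    [255,0,0,1,0,0,0],
    [255,0,0,1,0,0,0],
  ],
)

```text
clock: 8.8
tcp_pos: [0.5089, -0.1562, 0.1842]
tcp_rot: [1.0, 0.014, -0.0, -0.0]
contact_force: [0.1, 0.7, -3.0]
width: 0.0218
```

Call:
arm_command(
  steps=[
    [255,0,0,1,0,0,0],
    [255,0,0,1,0,0,0],
  ],
)

```text
clock: 9.0
tcp_pos: [0.509, -0.1563, 0.1833]
tcp_rot: [1.0, 0.014, 0.0, 0.0]
contact_force: [-0.2, 0.0, 0.3]
width: 0.022
```

Call:
arm_command(
  steps=[
    [255,0,0,1,0,0,0],
    [255,0,0,1,0,0,0],
  ],
)

```text
clock: 9.2
tcp_pos: [0.509, -0.1563, 0.1823]
tcp_rot: [1.0, 0.015, 0.0, 0.0]
contact_force: [-0.5, -0.3, 1.7]
width: 0.0223
```

Call:
arm_command(
  steps=[
    [255,0,0,1,0,0,0],
    [255,0,0,1,0,0,0],
  ],
)

```text
clock: 9.4
tcp_pos: [0.509, -0.1562, 0.1813]
tcp_rot: [1.0, 0.015, 0.0, 0.0]
contact_force: [-0.8, -0.2, 2.0]
width: 0.022
```

Call:
arm_command(
  steps=[
    [255,0,0,1,0,0,0],
    [255,0,0,2,0,0,0],
    [255,0,0,3,0,0,0],
    [255,0,0,4,0,0,0],
    [255,0,0,5,0,0,0],
    [255,0,0,6,0,0,0],
    [255,0,0,7,0,0,0],
    [255,0,0,7,0,0,0],
  ],
)

```text
clock: 10.2
tcp_pos: [0.5091, -0.1563, 0.1744]
tcp_rot: [1.0, 0.015, 0.0, 0.0]
contact_force: [-1.3, -0.1, 7.1]
width: 0.0218
```

```bash
python3 - <<'E'
from g import *
go([.5088,-.156,.1734],1.66)
im,d=cam('side'); cv2.imwrite('pics/side4.png',im);np.save('side4.npy',d)
u,v=map(int,proj('side',[.509,-.156,.13])); cv2.imwrite('pics/side4z.png',cv2.resize(im[v-30:v+30,u-40:u+40],None,fx=10,fy=10,interpolation=2))
F=[]
for i in range(4):
    cam('side'); F.append(arm.get_obs()['contact_force'][2])
print(np.round(F,1), proj('side',[.509,-.149,.105]),u,v)
E
```

```text
shift mm [-0.3 -0.3  1. ] turn units [ 0.002 -0.002  0.   ] t 10.2 tcp [ 0.5091 -0.1563  0.1744] F [-1.3 -0.1  7.1] w 0.0218
[8.  6.8 8.6 8. ] (np.float64(334.4395048506943), np.float64(183.77339702314256)) 334 176
```

View pics/side4z.png

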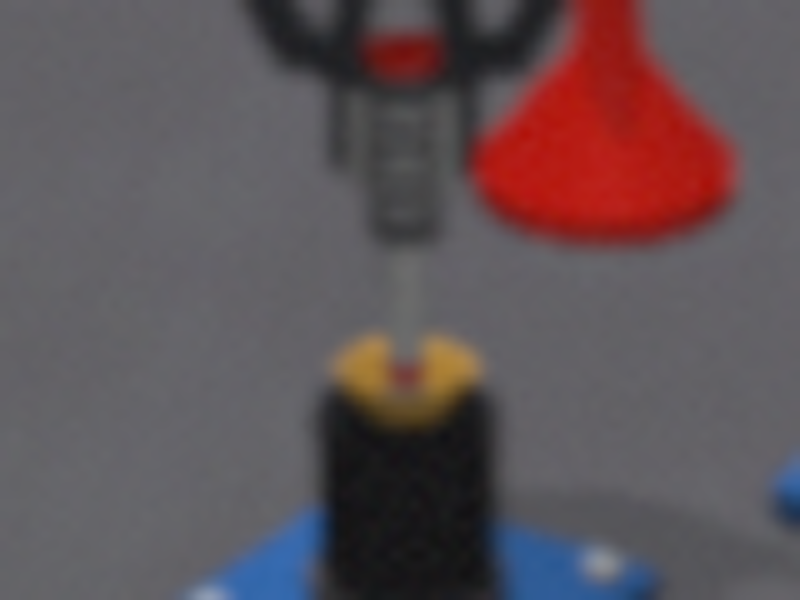

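Force (about 10.3 N), TCP height and ring position (zoomed (405,375), at the rim) all put the press at about 9 mm. I'll go 1 mm further, then hold.

Call:
arm_command(
  steps=[
    [255,0,0,0.5,0,0,0],
    [255,0,0,1,0,0,0],
    [255,0,0,1,0,0,0],
    [255,0,0,1,0,0,0],
    [255,0,0,1,0,0,0],
  ],
)

```text
clock: 10.95
tcp_pos: [0.509, -0.1563, 0.1735]
tcp_rot: [1.0, 0.015, 0.0, 0.0]
contact_force: [-1.7, -0.8, 8.5]
width: 0.0221
```

```bash
python3 - <<'E'
from g import *
go([.5088,-.156,.1734],1.66)
F=[];Z=[];V=[];X=[]
for i in range(16):
    im,d=cam('side'); o=arm.get_obs();F.append(o['contact_force'][2]);Z.append(o['tcp_pos'][2])
    H=cv2.cvtColor(im,cv2.COLOR_BGR2HSV).astype(int)[178:192,328:341]; m=((H[...,0]<8)|(H[...,0]>170))&(H[...,1]>90); 
    vv,uu=np.nonzero(m)
    if len(vv): V.append(vv.mean()+178)
print('F',np.mean(F),'z',np.mean(Z),'ring v',np.mean(V) if V else None,'expect',proj('side',[.509,-.149,.105])[1],'px/mm z',proj('side',[.509,-.149,.106])[1]-proj('side',[.509,-.149,.105])[1])
cv2.imwrite('pics/side5.png',im)
E
```

```text
shift mm [-0.2 -0.3  0.1] turn units [ 0.002 -0.002  0.   ] t 10.95 tcp [ 0.509  -0.1563  0.1735] F [-1.7 -0.8  8.5] w 0.0221
F 8.391666911891864 z 0.1735261881462826 ring v 183.26041666666669 expect 183.77339702314256 px/mm z -0.2608728362536681
```

Call:
arm_command(
  steps=[
    [255,0,0,0.3,0,0,0],
    [255,0,0,0.3,0,0,0],
    [255,0,0,0.3,0,0,0],
    [255,0,0,0.3,0,0,0],
    [255,0,0,0.3,0,0,0],
    [255,0,0,0.3,0,0,0],
    [255,0,0,0.3,0,0,0],
    [255,0,0,0.3,0,0,0],
    [255,0,0,0.3,0,0,0],
    [255,0,0,0.3,0,0,0],
    [255,0,0,0.3,0,0,0],
    [255,0,0,0.3,0,0,0],
  ],
)

```text
clock: 12.95
tcp_pos: [0.509, -0.1563, 0.1732]
tcp_rot: [1.0, 0.015, 0.0, 0.0]
contact_force: [-2.1, -0.8, 9.8]
width: 0.0222
```

Call:
arm_command(
  steps=[
    [255,0,0,0,0,0,0],
    [255,0,0,0,0,0,0],
    [255,0,0,0,0,0,0],
    [255,0,0,0,0,0,0],
    [255,0,0,0,0,0,0],
    [255,0,0,0,0,0,0],
    [255,0,0,0,0,0,0],
    [255,0,0,0,0,0,0],
    [255,0,0,0,0,0,0],
    [255,0,0,0,0,0,0],
    [255,0,0,0,0,0,0],
    [255,0,0,0,0,0,0],
  ],
)

```text
clock: 14.15
tcp_pos: [0.5091, -0.1563, 0.1733]
tcp_rot: [1.0, 0.015, 0.0, 0.0]
contact_force: [-1.4, -0.1, 8.4]
width: 0.0221
```

Call:
arm_command(
  steps=[
    [255,0,0,0,0,0,0],
    [255,0,0,0,0,0,0],
    [255,0,0,0,0,0,0],
    [255,0,0,0,0,0,0],
    [255,0,0,0,0,0,0],
    [255,0,0,0,0,0,0],
    [255,0,0,0,0,0,0],
    [255,0,0,0,0,0,0],
    [255,0,0,0,0,0,0],
    [255,0,0,0,0,0,0],
    [255,0,0,0,0,0,0],
    [255,0,0,0,0,0,0],
  ],
)

```text
clock: 15.35
tcp_pos: [0.5091, -0.1563, 0.1733]
tcp_rot: [1.0, 0.015, 0.0, 0.0]
contact_force: [-2.3, 0.5, 9.1]
width: 0.022
```

Call:
arm_command(
  steps=[
    [255,0,0,0,0,0,0],
    [255,0,0,0,0,0,0],
    [255,0,0,0,0,0,0],
    [255,0,0,0,0,0,0],
    [255,0,0,0,0,0,0],
    [255,0,0,0,0,0,0],
    [255,0,0,0,0,0,0],
    [255,0,0,0,0,0,0],
    [255,0,0,0,0,0,0],
    [255,0,0,0,0,0,0],
    [255,0,0,0,0,0,0],
    [255,0,0,0,0,0,0],
  ],
)

```text
clock: 16.55
tcp_pos: [0.5091, -0.1563, 0.1732]
tcp_rot: [1.0, 0.015, 0.0, 0.0]
contact_force: [-1.7, 0.3, 7.9]
width: 0.0223
```

```bash
python3 - <<'E'
from g import *
F=[];Z=[]
for i in range(10):
    im,d=cam('side'); o=arm.get_obs();F.append(o['contact_force'][2]);Z.append(o['tcp_pos'][2])
print('F',np.mean(F),'z',np.mean(Z),np.ptp(Z),o['clock'],o['width'])
cv2.imwrite('pics/side6z.png',cv2.resize(im[130:300,220:440],None,fx=3.5,fy=3.5,interpolation=2))
E
```

```text
F 8.66343391617242 z 0.1732415609466848 4.9942620577392294e-05 17.05 0.02204634917539666
```

View pics/side6z.png

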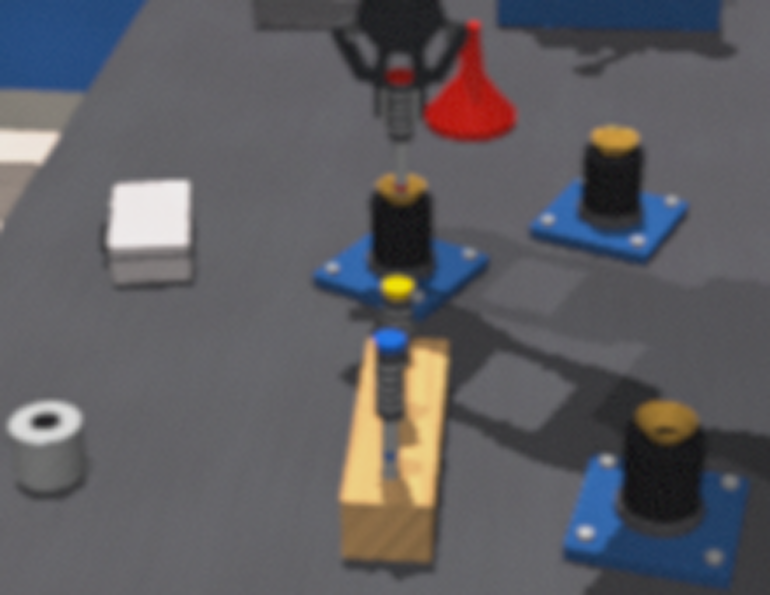

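The picture shows the ring at the funnel rim (zoomed (401,190)), with the blue and yellow punches still in the rack and nothing else disturbed. I held it steady for over 4 s, so I'm handing it in.

```bash
python3 -c "
from workcell import arm
print(arm.close_job())"
```

```text
the job is handed in; nothing more can be done
None
```

I lifted the red-capped punch from the rack and lowered it through the funnel of the die farthest from the base. I then pressed the piston about 10 mm, held it there, and handed the job in at about 17 s with the gripper still holding and pressing. No verdict was reported.

- **Travel:** the first rise in force came at TCP z = 0.1833 m and the final height was 0.1732 m, so about 10.1 mm of travel. That is well short of the 20 mm stop.
- **Force:** the push was about 11.3 N above the unloaded reading. With the figures you gave, that means about 9.7 mm, which roughly agrees with the height.
- **Steadiness:** the height stayed within about 0.1 mm at the last pose for over 4 s.
- **Ring:** in the side view it sits at the funnel rim. It measured about 0.5 pixel high (roughly 2 mm), before a final 0.3 mm press. That is within the camera's accuracy, so I trusted height and force instead.
- **Surroundings:** the last side picture shows the blue and yellow punches still in the rack. The steel case, sleeve and red funnel in view look undisturbed. I did not check the beaker and jar again at the end; nothing came near them after the first pass overhead.

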